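# Lay the date tray and the coffee tray

## Task

Lay the two trays, one thing at a time and in this order: on the dark wooden tray, the white date bowl upright on the black pad and then the green ridged cup upright on the cork pad; after that, on the aluminium tray, the amber ridged cup upright on the cork pad and last the steel pourer upright on the black pad. Centre each thing on its pad so that its foot lies wholly on it, set it down gently without dropping it, and let it go. Leave the blue cup and the sugar jar where they are.

Things in the scene. Friction and masses are not known exactly. Their poses are not given: they have to be found in the camera images.
- date_bowl_mid (a point): White porcelain date bowl, its lid clipped on (one piece with it): bowl 90 mm across, foot 64 mm across, lid top 58 mm above the underside, and on it a round upright knob, 22 mm in diameter and 30 mm tall (58 to 88 mm above the underside), to lift it by. 0.30 kg. The point is on its axis, 44 mm above the underside. z is up.
- cup_green_mid (a point): Green ridged glass cup: straight upper wall 56 mm across from 28 mm above the table to the rim (3 mm wall), foot 48 mm across, 75 mm tall, open top, standing upright, 0.14 kg. The point is on its axis, 37.5 mm above its underside. z is up.
- cup_amber_mid (a point): Amber ridged glass cup: straight upper wall 56 mm across from 28 mm above the table to the rim (3 mm wall), foot 48 mm across, 75 mm tall, open top, standing upright, 0.14 kg. The point is on its axis, 37.5 mm above its underside. z is up.
- pourer_mid (a point): Slender steel coffee pourer, foot 64 mm across, body at most 66 mm across, spout at +x and black handle at -x, each reaching about 53 mm from the axis and ending below 96 mm; lid top 104 mm above the underside, and on it a round black upright knob, 20 mm in diameter and 32 mm tall (104 to 136 mm above the underside), to lift it by. 0.32 kg. The point is on its axis, 68 mm above the underside.
- tray_wood: Dark wooden serving tray, fixed to the table, 130 x 240 mm, rim 16 mm high with a small steel handle (to 25 mm high) on each short side. Origin: centre of its underside; x along its short side, y along its long side, z up; the floor lies 6 mm above the origin. Two round flush pads are inlaid in the floor: a black one, 92 mm across, centred at y = +58 mm, and a cork-coloured one, 72 mm across, centred at y = -58 mm (both at x = 0).
- tray_alu: Brushed aluminium serving tray, fixed to the table, 130 x 240 mm, rim 16 mm high with a small steel handle (to 25 mm high) on each short side. Origin: centre of its underside; x along its short side, y along its long side, z up; the floor lies 6 mm above the origin. Two round flush pads are inlaid in the floor: a black one, 92 mm across, centred at y = +58 mm, and a cork-coloured one, 72 mm across, centred at y = -58 mm (both at x = 0).
- cup_blue_mid (a point): Plain blue porcelain cup without ridges, not part of either tray, stays where it is: 56 mm across, 75 mm tall. The point is on its axis, 37.5 mm above its underside.
- sugar_jar_mid (a point): Terracotta sugar jar with cork stopper, not part of either tray, stays where it is: 66 mm across, 64 mm tall. The point is on its axis, 32 mm above its underside.
Not all that is in view belongs to the job. What is shaped like the part that bears date_bowl_mid but pink or red is not meant.

How it is judged:
By the outcome, as a careful person would: the job done as asked, in the order asked, and still so for the second after the job is handed in, with the robot touching nothing.
It also fails if it takes over 120 s, if anything falls off the work surface, if the arm or the gripper's body presses on something with over 40 N, if the wrist force passes 120 N, or if a joint passes its speed limit or range.

## Robot

A 6-joint arm with a two-finger parallel gripper is mounted at the origin on the work surface. World frame = base frame: x ahead of the robot, y to its left, z up, the work surface at z = 0. Lengths are in m, angles in rad, forces in N, time in s.
With the tool pointing down it reaches from about 0.275 to 1 m from the base axis. Payload 8.4 kg.
Tool frame: the origin (TCP) lies midway between the tips of the shut fingers; the grasp point (between the pads) lies 19 mm behind it; x points along the fingers, z is the direction in which the jaws open and shut, and the axes are right-handed (so a half turn about x gives the same grasp; the last joint's range is limited). The gripper opens to 85 mm and grips with 20 to 120 N. Pads are 22 mm wide; open, the fingers measure 114 mm over their backs; the gripper's body (76 mm by 85 mm) begins 54 mm behind the grasp point. The pads swing forward as they close: fully open they stand 13 mm farther back than shut.
Start: joints at [1.148, 0.353, 1.633, -0, 1.155, -0.002], TCP at [0.255, 0.57, 0.231] pointing down, gripper open.
Joint ranges: [-2.63, 2.63], [-0.92, 2.1], [0.06, 2.66], [-1.3, 4.44], [0, 2.69], [-3.02, 3.02]. Speed limits (rad/s): [2.22, 2.22, 2.79, 3.14, 3.14, 3.14].

## Interface

Orientations are given as a unit quaternion [w, x, y, z].
In Python, from bench import get_state, read_camera, finish_job gives the robot as it stands. The module is installed in compiled form; this text tells all that it offers.
- The arm moves only by the tool carry_out, never from a script. Its argument "series" is a list of rows, each a list of 3 entries, a list of its own where there are three numbers: the turn, a rotation vector about the tool's x, y, z in degrees, then the shift along the tool's x, y, z in mm, then the finger opening in mm, from 0 to 85.4. In form: [[[rx, ry, rz], [tx, ty, tz], gripper], ...]. A call has 1 to 20 rows; each row is the pose to reach, as a shift and turn from the pose commanded when the call began, along the tool's axes at that moment; what a row does not reach only later rows make up. A row lasts 1/12 s, in which the tool goes at most 41.7 mm and 7.16 degrees, less where a joint would pass 70% of its speed; a pose out of reach is approached as far as the arm can. A call with a gripper value outside its range is refused whole. The fingers move at their own pace and stop on an object; "newtons" is the grip in N (left out, the last holds). Time passes only in rows, so rows that repeat a pose let the fingers close. It gives the time, the measured TCP pose, the force and the opening at its end, in the units of the state.
- get_state(): the state, without advancing time (a new reading comes with each control period).
- read_camera(name): name is "scene" or "top" or "wrist"; returns a dict with "frame" (420x560x3 uint8, blue, green, red), "fx", "fy", "cx", "cy" (pixels), "rvec" (rotation vector, rad) and "tvec" (3), from world to camera coordinates, as OpenCV has them; the wrist camera has in their place "T_tool_cam" (4x4, takes a point from camera to tool coordinates, whose origin is the TCP and whose axes are the tool frame's). Camera axes: x right, y down, z forward; pixel columns grow to the right and rows downward; lengths in m; the calibration is good to about 2 mm. A picture is of the moment at which its call begins: read the wrist's pose just before it. There is no depth.
- finish_job(): hands the job in, once; it reports no verdict.
The state is a dict: "t": time; "q": joint angles; "qvel": joint speeds; "tau": joint torques, N m; "ee_pos": TCP position; "eef_rot": TCP orientation; "force": force on the tool from outside, world axes, zero at the start; "torque": the same for the moment, N m; "grip_width": finger opening in m.
Only numpy, scipy, OpenCV 4.12 (cv2) and the standard library are available. Lean on these libraries where they do the work, as an engineer would, in place of code of your own. Each camera call takes 0.05 s, during which the arm holds its last target.

## Working session

There is one attempt and no reset: what is moved stays moved. The work goes in short steps, Python scripts to look and compute and a tool call to move; the robot and the scene stay as the last step left them, time stands still between calls to the robot, and variables do not carry over. Pictures are saved under pics/ and viewed, and the job is handed in when it is done.

Besides the shell and the picture viewer there is one more tool, called in YAML: its name, and indented under it one key for each argument. carry_out: Moves the arm, as the interface text tells. Its arguments: {"type":"object","properties":{"series":{"type":"array"},"newtons":{"type":"number"}},"required":["series"]}

```bash
mkdir -p pics; python3 - <<'E'
from bench import *
import cv2
s=get_state(); print({k:(v if isinstance(v,float) else [round(float(x),4) for x in v]) for k,v in s.items()})
for n in("scene","top","wrist"):
    c=read_camera(n); cv2.imwrite(f"pics/{n}0.png",c["frame"]); print(n,{k:v for k,v in c.items() if k!="frame"})
E
```

```text
{'t': 0.0, 'q': [1.1476, 0.3537, 1.6341, 0.0, 1.1552, -0.0025], 'qvel': [0.0014, -0.0001, -0.0016, 0.0003, 0.002, 0.0001], 'tau': [0.0007, -60.5241, -34.2065, 0.0, 0.0096, -0.0], 'ee_pos': [0.2551, 0.57, 0.2306], 'eef_rot': [0.593, -0.3848, 0.5938, 0.3843], 'force': [-0.7235, -0.2127, -0.1139], 'torque': [-0.0003, 0.0129, 0.003], 'grip_width': 0.08536742445828223}
scene {'fx': 512.6818382498262, 'fy': 512.6818382498262, 'cx': 282.0760367999504, 'cy': 204.50351061143968, 'rvec': array([ 2.1571093 ,  0.90400358, -0.41217777]), 'tvec': array([-0.45475493, -0.19391811,  1.76872418])}
top {'fx': 394.63553964187724, 'fy': 394.63553964187724, 'cx': 277.72994228945873, 'cy': 205.1722175499114, 'rvec': array([ 2.13747381, -2.13749047,  0.18822002]), 'tvec': array([0.07174808, 0.59109333, 1.19709338])}
wrist {'fx': 368.1180691309578, 'fy': 368.1180691309578, 'cx': 276.1995505064829, 'cy': 204.90460850219645, 'T_tool_cam': array([[-9.59537332e-04, -3.19274892e-01,  9.47661660e-01,
        -1.42702903e-01],
       [ 1.30002720e-03, -9.47661694e-01, -3.19273588e-01,
         8.27388400e-02],
       [ 9.99998695e-01,  9.25631013e-04,  1.32438282e-03,
        -8.60055902e-04],
       [ 0.00000000e+00,  0.00000000e+00,  0.00000000e+00,
         1.00000000e+00]])}
```

View pics/scene0.png

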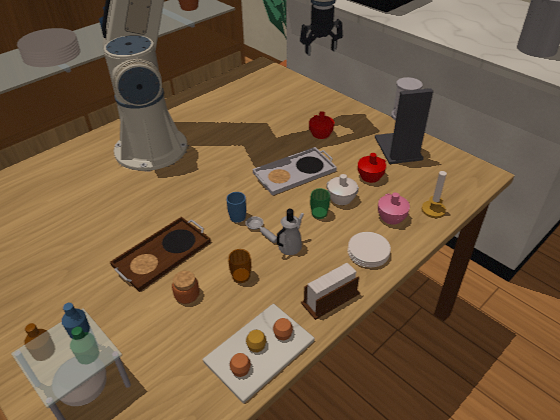

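View pics/top0.png

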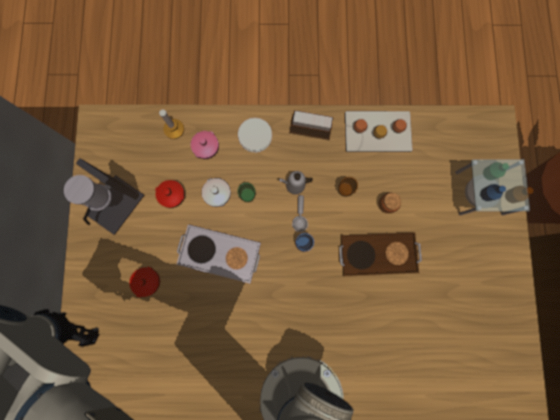

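View pics/wrist0.png

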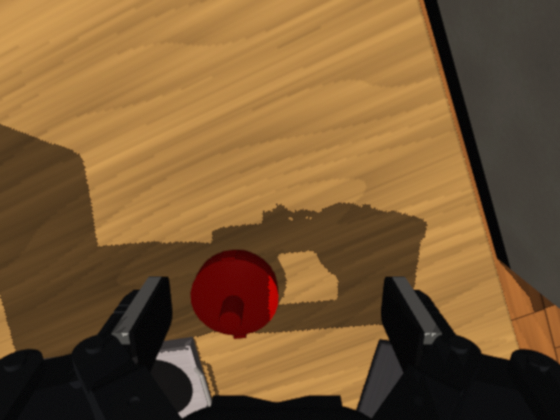

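The top view shows the white bowl at (216,192), green cup (247,193), pourer (296,182), amber cup (346,187), jar (390,202), blue cup (304,242), aluminium tray pads at (202,249)/(236,258) and wood tray pads at (361,254)/(397,253). I'll measure these next.

```bash
cat > h.py <<'E'
from bench import *
import numpy as np, cv2
from scipy.spatial.transform import Rotation as R
def cam(name):
    s=get_state(); c=read_camera(name)
    K=np.array([[c["fx"],0,c["cx"]],[0,c["fy"],c["cy"]],[0,0,1]])
    if name=="wrist":
        w,x,y,z=s["eef_rot"]; T=np.eye(4); T[:3,:3]=R.from_quat([x,y,z,w]).as_matrix(); T[:3,3]=s["ee_pos"]
        M=T@c["T_tool_cam"]; Rc=M[:3,:3]; o=M[:3,3]
    else:
        Rc=R.from_rotvec(c["rvec"]).as_matrix().T; o=-Rc@np.array(c["tvec"])
    return dict(f=c["frame"],K=K,R=Rc,o=o)
def ray(c,uv): return c["R"]@(np.linalg.inv(c["K"])@np.array([uv[0],uv[1],1.]))
def plane(c,uv,z):
    d=ray(c,uv); return c["o"]+d*(z-c["o"][2])/d[2]
def proj(c,p):
    q=c["K"]@(c["R"].T@(np.asarray(p,float)-c["o"])); return q[:2]/q[2]
def tri(obs):
    A=np.zeros((3,3));b=np.zeros(3)
    for c,uv in obs:
        d=ray(c,uv);d/=np.linalg.norm(d);P=np.eye(3)-np.outer(d,d);A+=P;b+=P@c["o"]
    return np.linalg.solve(A,b)
def blobs(f,lo,hi,amin=15):
    h=cv2.cvtColor(f,cv2.COLOR_BGR2HSV); m=cv2.inRange(h,np.array(lo),np.array(hi))
    n,l,st,ce=cv2.connectedComponentsWithStats(m)
    return m,[(tuple(ce[i].round(1)),tuple(int(v) for v in st[i])) for i in range(1,n) if st[i,4]>=amin]
E
python3 - <<'E'
from h import *
c=cam("top");f=c["f"]
cv2.imwrite("pics/topA.png",cv2.resize(f[150:290,165:425],(780,420),interpolation=cv2.INTER_CUBIC))
s=cam("scene");g=s["f"]
cv2.imwrite("pics/sceneA.png",cv2.resize(g[110:310,100:420],(800,500),interpolation=cv2.INTER_CUBIC))
for n,uv,z in [("bowl",(215.5,192.5),.04),("green",(247,193),.05),("pour",(296,182),.08),("amber",(346,187),.05),("jar",(390,202),.04),("blue",(304,241),.05),("aluB",(202,249.5),.006),("aluC",(236,258.5),.006),("woodB",(361,254.5),.006),("woodC",(397,253),.006)]:
    print(n,plane(c,uv,z).round(3))
print(c["o"].round(3))
E
```

```text
bowl [0.634 0.271 0.04 ]
green [0.63  0.169 0.05 ]
pour [0.659 0.015 0.08 ]
amber [ 0.65  -0.146  0.05 ]
jar [ 0.603 -0.287  0.04 ]
blue [ 0.478 -0.01   0.05 ]
aluB [0.454 0.314 0.006]
aluC [0.426 0.205 0.006]
woodB [ 0.438 -0.196  0.006]
woodC [ 0.443 -0.312  0.006]
[0.383 0.082 1.278]
```

View pics/topA.png

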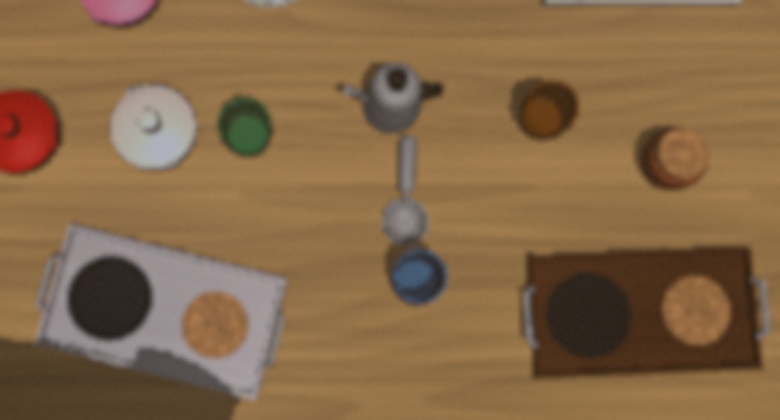

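View pics/sceneA.png

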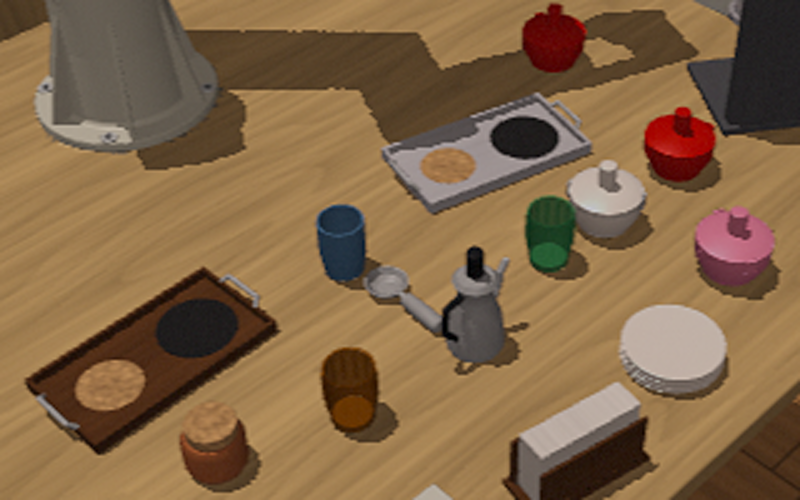

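```bash
cat > m.py <<'E'
from h import *
def centers():
    t=cam("top")
    s=cam("scene")
    out={}
    for n,c in(("top",t),("scene",s)):
        f=c["f"]
        for k,lo,hi in(("green",(50,90,30),(90,255,255)),("blue",(98,90,40),(125,255,255)),("white",(0,0,150),(179,50,255)),("black",(0,0,0),(179,120,50)),("cork",(8,70,130),(18,190,255)),("amber",(8,190,30),(20,255,160)),("red",(0,150,60),(8,255,255))):
            m,b=blobs(f,lo,hi,40); print(n,k,[x for x in b if x[1][4]<2500])
if __name__=="__main__":
    centers()
    s=get_state();w,x,y,z=s["eef_rot"];print(R.from_quat([x,y,z,w]).as_matrix().round(3))
E
python3 m.py
```

```text
top green [((np.float64(247.1), np.float64(194.3)), (241, 188, 13, 13, 129))]
top blue [((np.float64(496.4), np.float64(193.0)), (489, 187, 16, 12, 89)), ((np.float64(302.0), np.float64(241.1)), (297, 237, 12, 9, 76))]
top white [((np.float64(312.4), np.float64(119.0)), (294, 112, 37, 15, 357)), ((np.float64(378.2), np.float64(131.8)), (346, 112, 66, 39, 1853)), ((np.float64(254.6), np.float64(134.0)), (238, 118, 34, 34, 870)), ((np.float64(512.9), np.float64(175.2)), (504, 172, 17, 8, 99)), ((np.float64(215.4), np.float64(192.0)), (202, 179, 28, 27, 563)), ((np.float64(511.3), np.float64(183.9)), (504, 181, 17, 7, 50)), ((np.float64(509.8), np.float64(204.6)), (501, 197, 24, 13, 133)), ((np.float64(229.2), np.float64(251.9)), (186, 229, 72, 51, 1105)), ((np.float64(186.3), np.float64(258.0)), (182, 246, 15, 19, 73)), ((np.float64(47.8), np.float64(376.1)), (34, 367, 31, 18, 287)), ((np.float64(330.6), np.float64(381.2)), (321, 366, 22, 31, 258))]
top black [((np.float64(119.3), np.float64(189.4)), (99, 171, 40, 36, 523)), ((np.float64(484.6), np.float64(194.1)), (481, 188, 9, 12, 63
[... 6074 characters left out ...]
 250, 18, 21, 94)), ((np.float64(457.7), np.float64(275.0)), (453, 267, 11, 21, 59)), ((np.float64(449.0), np.float64(290.2)), (441, 281, 17, 18, 90)), ((np.float64(335.5), np.float64(297.6)), (324, 290, 24, 18, 117)), ((np.float64(320.2), np.float64(306.2)), (314, 298, 15, 17, 72)), ((np.float64(443.7), np.float64(311.7)), (436, 306, 17, 14, 74)), ((np.float64(32.2), np.float64(332.1)), (25, 323, 21, 21, 207)), ((np.float64(255.8), np.float64(343.0)), (246, 330, 20, 22, 161))]
scene red [((np.float64(321.1), np.float64(125.5)), (309, 112, 26, 27, 437)), ((np.float64(371.3), np.float64(167.4)), (358, 153, 28, 30, 598))]
[[-0.    -0.913  0.409]
 [-0.     0.409  0.913]
 [-1.     0.    -0.   ]]
```

```bash
python3 - <<'E'
from h import *
t=cam("top");s=cam("scene")
for n,a,b,z in [("aluB",(201.3,249),(309.4,164.6),.006),("aluC",(236.2,257.8),(278.7,175.7),.006),("woodB",(360.8,254.6),(178.1,240.9),.006),("woodC",(396.8,253.1),(143.5,263.6),.006)]:
    print(n,plane(t,a,z).round(4),plane(s,b,z).round(4))
# knob tops
for n,a,b,z in [("bowlknob",(215,190),(343,178.5),.085),("pourknob",(297.2,176),(290,214.5),.12),("green",(247,193),(319.8,204),.0375),("amber",(346,187.2),(239.8,266),.0375),("blue",(304,241.5),(236.2,207),.0375)]:
    print(n,plane(t,a,z).round(4),plane(s,b,z).round(4),tri([(t,a),(s,b)]).round(4))
f=t["f"];g=s["f"]
r=lambda f,u,v,w,h:cv2.resize(f[v:v+h,u:u+w],(400,400*h//w),interpolation=cv2.INTER_NEAREST)
cv2.imwrite("pics/k.png",np.hstack([r(f,195,165,60,60),r(g,300,165,60,60)]))
cv2.imwrite("pics/k2.png",np.hstack([r(f,275,155,50,50),r(g,265,205,50,50)]))
E
```

```text
aluB [0.4558 0.3164 0.006 ] [0.4557 0.3161 0.006 ]
aluC [0.4278 0.2042 0.006 ] [0.4264 0.2041 0.006 ]
woodB [ 0.4378 -0.195   0.006 ] [ 0.437  -0.1965  0.006 ]
woodC [ 0.4426 -0.311   0.006 ] [ 0.4409 -0.3119  0.006 ]
bowlknob [0.6324 0.2654 0.085 ] [0.6403 0.2609 0.085 ] [0.6345 0.2672 0.0778]
pourknob [0.6684 0.0135 0.12  ] [0.6665 0.0146 0.12  ] [0.6679 0.0135 0.1217]
green [0.6326 0.1701 0.0375] [0.6338 0.1704 0.0375] [0.6331 0.1705 0.0369]
amber [ 0.6519 -0.1481  0.0375] [ 0.6505 -0.1514  0.0375] [ 0.651  -0.1496  0.0368]
blue [ 0.4774 -0.0108  0.0375] [ 0.472  -0.0109  0.0375] [ 0.4761 -0.0119  0.0409]
```

View pics/k.png

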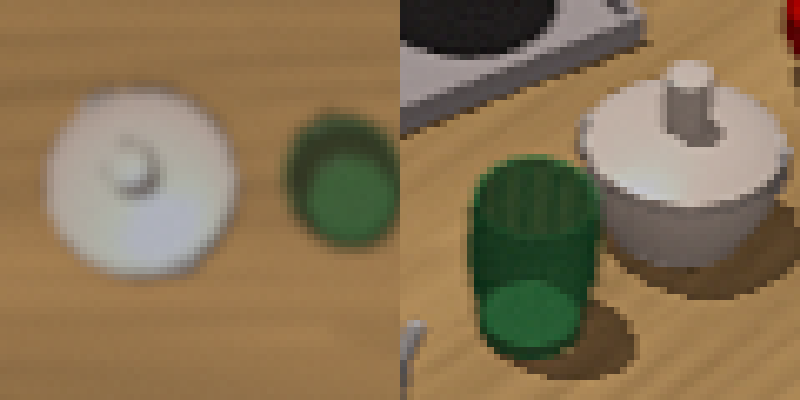

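```bash
cat > go.py <<'E'
import sys
from h import *
# target x y z yaw(deg of tool z axis)
x,y,z,yaw=map(float,sys.argv[1:5])
s=get_state();w,a,b,c=s["eef_rot"];R0=R.from_quat([a,b,c,w]).as_matrix()
zx=np.array([np.cos(np.radians(yaw)),np.sin(np.radians(yaw)),0]);xx=np.array([0,0,-1.]);Rt=np.c_[xx,np.cross(zx,xx),zx]
print("t",s["t"],"pos",np.round(s["ee_pos"],4),"q",np.round(s["q"],2),"w",round(s["grip_width"],4))
print("turn",R.from_matrix(R0.T@Rt).as_rotvec(degrees=True).round(2),"shift mm",((R0.T@(np.array([x,y,z])-s["ee_pos"]))*1000).round(1))
E
python3 go.py 0.633 0.266 0.20 0
```

```text
t 0.45 pos [0.2553 0.5704 0.2312] q [ 1.15  0.35  1.63 -0.    1.16 -0.  ] w 0.0855
turn [ 6.589e+01 -1.000e-02  1.000e-02] shift mm [  31.3 -469.1 -123.6]
```

carry_out:
  series:
    - [[6, 0, 0], [3, -40, -10], 85]
    - [[12, 0, 0], [6, -80, -20], 85]
    - [[18, 0, 0], [8, -118, -31], 85]
    - [[24, 0, 0], [10, -156, -41], 85]
    - [[30, 0, 0], [13, -195, -51], 85]
    - [[36, 0, 0], [15, -233, -61], 85]
    - [[42, 0, 0], [18, -272, -71], 85]
    - [[48, 0, 0], [20, -310, -82], 85]
    - [[54, 0, 0], [23, -349, -92], 85]
    - [[60, 0, 0], [26, -387, -102], 85]
    - [[64, 0, 0], [29, -425, -112], 85]
    - [[65.9, 0, 0], [31, -455, -120], 85]
    - [[65.9, 0, 0], [31.3, -469, -123.6], 85]
    - [[65.9, 0, 0], [31.3, -469, -123.6], 85]
    - [[65.9, 0, 0], [31.3, -469, -123.6], 85]

```text
t: 1.7
ee_pos: [0.6328, 0.2658, 0.1997]
eef_rot: [0.707, 0.0, 0.707, -0.0]
force: [-1.2, 0.3, 0.3]
grip_width: 0.0849
```

```bash
python3 go.py 0.633 0.266 0.20 0; python3 - <<'E'
from h import *
c=cam("wrist");cv2.imwrite("pics/w1.png",c["f"])
np.set_printoptions(suppress=True)
np.savez("pics/w1.npz",**c)
for p in [(.633,.266,.088),(.633,.266,.058)]: print(proj(c,p))
E
```

```text
t 1.7 pos [0.6328 0.2658 0.1997] q [0.4  0.48 1.52 0.   1.15 0.4 ] w 0.0849
turn [-0.04 -0.05 -0.01] shift mm [-0.3  0.2  0.2]
[277.4915142 199.6950962]
[277.38983426 188.29912923]
```

View pics/w1.png

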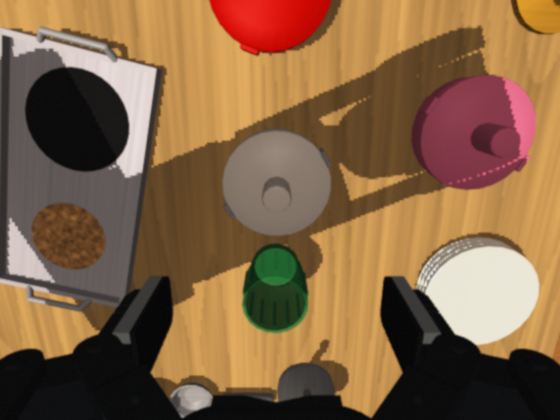

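```bash
python3 - <<'E'
from h import *
c=dict(np.load("pics/w1.npz"));f=c["f"]
z=cv2.resize(f[110:350,200:360],(533,800)[:2] if 0 else (400,600),interpolation=cv2.INTER_CUBIC)
z=cv2.convertScaleAbs(z,alpha=1.6)
cv2.imwrite("pics/w1z.png",z)
E
```

```text
(no output)
```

View pics/w1z.png

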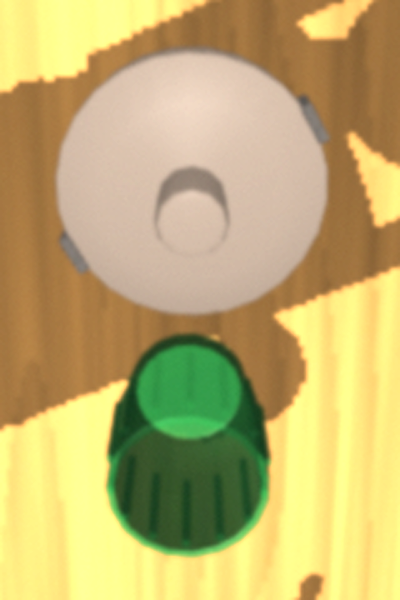

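```bash
python3 - <<'E'
from h import *
c=dict(np.load("pics/w1.npz"))
for n,uv,z in [("knob",(277.2,198.8),.088),("green",(275.2,305.2),.075),("aB",(77,119),.006),("aC",(68,236),.006)]: print(n,plane(c,uv,z).round(4))
E
```

```text
knob [0.6328 0.2667 0.088 ]
green [0.6313 0.1684 0.075 ]
aB [0.4539 0.3154 0.006 ]
aC [0.4254 0.2018 0.006 ]
```

carry_out:
  series:
    - [[0, 0, 0], [30, 0, 0], 85]
    - [[0, 0, 0], [60, 0, 0], 85]
    - [[0, 0, 0], [88, 0, 0], 85]
    - [[0, 0, 0], [110, 0, 0], 85]
    - [[0, 0, 0], [126, 0, 0], 85]
    - [[0, 0, 0], [134, 0, 0], 85]
    - [[0, 0, 0], [137, 0, 0], 85]
    - [[0, 0, 0], [137, 0, 0], 85]
    - [[0, 0, 0], [137, 0, 0], 15]
    - [[0, 0, 0], [137, 0, 0], 15]
    - [[0, 0, 0], [137, 0, 0], 15]
    - [[0, 0, 0], [137, 0, 0], 15]
    - [[0, 0, 0], [137, 0, 0], 15]
    - [[0, 0, 0], [137, 0, 0], 15]
    - [[0, 0, 0], [137, 0, 0], 15]
    - [[0, 0, 0], [137, 0, 0], 15]
  newtons: 40

```text
t: 3.08
ee_pos: [0.6331, 0.2661, 0.0636]
eef_rot: [0.707, 0.0, 0.707, -0.0]
force: [-1.8, -0.3, 5.9]
grip_width: 0.0206
```

carry_out:
  series:
    - [[0, 0, 0], [-5, 0, 0], 15]
    - [[0, 0, 0], [-15, 0, 0], 15]
    - [[0, 0, 0], [-30, 0, 0], 15]
    - [[0, 0, 0], [-50, 0, 0], 15]
    - [[0, 0, 0], [-75, 0, 0], 15]
    - [[0, 0, 0], [-100, 0, 0], 15]
    - [[0, 0, 0], [-125, 0, 0], 15]
    - [[0, 0, 0], [-150, 0, 0], 15]
    - [[0, 0, 0], [-168, 0, 0], 15]
    - [[0, 0, 0], [-176, 0, 0], 15]
    - [[0, 0, 0], [-178, 0, 0], 15]
    - [[0, 0, 0], [-178, 0, 0], 15]

```text
t: 4.08
ee_pos: [0.6327, 0.266, 0.2409]
eef_rot: [0.707, 0.0, 0.707, -0.0]
force: [-0.2, -1.0, -3.8]
grip_width: 0.0208
```

```bash
python3 go.py 0.4374 -0.1958 0.24 0; python3 - <<'E'
from h import *
c=cam("wrist");cv2.imwrite("pics/w2.png",c["f"])
E
```

```text
t 4.0833 pos [0.6327 0.266  0.2409] q [ 0.4   0.44  1.48 -0.    1.22  0.4 ] w 0.0208
turn [-0.01 -0.    0.  ] shift mm [   0.9 -461.8 -195.2]
```

View pics/w2.png

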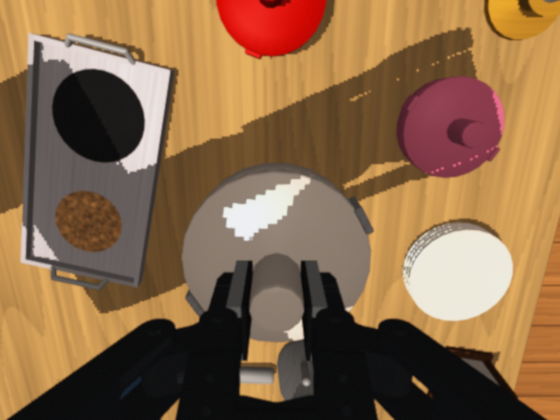

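The bowl is held in the jaws at the bottom centre of the view. I'll carry it to the wood tray.

carry_out:
  series:
    - [[0, 0, 0], [0, -8, -3.4], 15]
    - [[0, 0, 0], [0, -25, -10.5], 15]
    - [[0, 0, 0], [0, -50, -21], 15]
    - [[0, 0, 0], [0, -82, -34.5], 15]
    - [[0, 0, 0], [0, -115, -48.5], 15]
    - [[0, 0, 0], [0, -148, -62.5], 15]
    - [[0, 0, 0], [0, -181, -76.5], 15]
    - [[0, 0, 0], [0, -214, -90.5], 15]
    - [[0, 0, 0], [0, -247, -104.5], 15]
    - [[0, 0, 0], [0, -280, -118.5], 15]
    - [[0, 0, 0], [0, -313, -132.5], 15]
    - [[0, 0, 0], [0, -346, -146], 15]
    - [[0, 0, 0], [0, -379, -160], 15]
    - [[0, 0, 0], [0, -408, -172.5], 15]
    - [[0, 0, 0], [0, -432, -182.5], 15]
    - [[0, 0, 0], [0, -449, -190], 15]
    - [[0, 0, 0], [0, -458, -193.7], 15]
    - [[0, 0, 0], [0, -461.8, -195.3], 15]
    - [[0, 0, 0], [0, -461.8, -195.3], 15]
    - [[0, 0, 0], [0, -461.8, -195.3], 15]

```text
t: 5.8
ee_pos: [0.4376, -0.195, 0.2406]
eef_rot: [0.707, 0.0, 0.707, 0.0]
force: [1.2, 0.9, -2.9]
grip_width: 0.0207
```

```bash
python3 go.py 0.4374 -0.1958 0.07 0; python3 - <<'E'
from h import *
for n in("wrist","top"):
    c=cam(n);cv2.imwrite(f"pics/{n}3.png",c["f"] if n=="wrist" else cv2.resize(c["f"][200:310,300:460],(640,440)))
    np.savez(f"pics/{n}3.npz",**c)
E
```

```text
t 5.8 pos [ 0.4376 -0.195   0.2406] q [-0.42  0.11  1.92  0.    1.1  -0.42] w 0.0207
turn [-0.01 -0.03 -0.04] shift mm [ 1.706e+02 -9.000e-01 -1.000e-01]
```

View pics/wrist3.png

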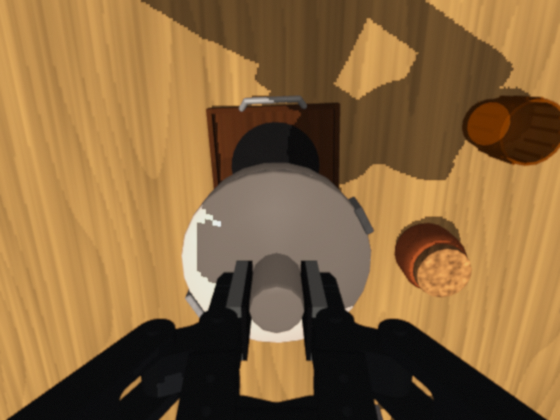

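View pics/top3.png

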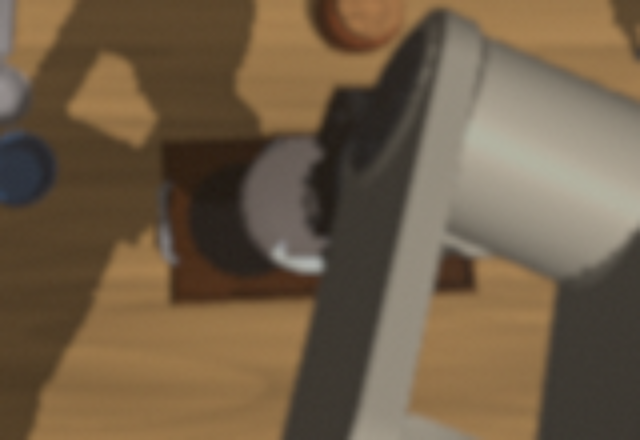

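carry_out:
  series:
    - [[0, 0, 0], [8, 0, 0], 15]
    - [[0, 0, 0], [28, 0, 0], 15]
    - [[0, 0, 0], [55, -0.5, 0], 15]
    - [[0, 0, 0], [84, -0.9, 0], 15]
    - [[0, 0, 0], [112, -0.9, 0], 15]
    - [[0, 0, 0], [136, -0.9, 0], 15]
    - [[0, 0, 0], [152, -0.9, 0], 15]
    - [[0, 0, 0], [161, -0.9, 0], 15]
    - [[0, 0, 0], [166, -0.9, 0], 15]
    - [[0, 0, 0], [168, -0.9, 0], 15]
    - [[0, 0, 0], [169, -0.9, 0], 15]
    - [[0, 0, 0], [169.5, -0.9, 0], 15]
    - [[0, 0, 0], [169.5, -0.9, 0], 15]
    - [[0, 0, 0], [169.5, -0.9, 0], 15]

```text
t: 7.07
ee_pos: [0.438, -0.1968, 0.0722]
eef_rot: [0.708, -0.0, 0.707, -0.0]
force: [-0.6, -0.5, -2.0]
grip_width: 0.0205
```

carry_out:
  series:
    - [[0, 0, 0], [0.5, 0, 0], 15]
    - [[0, 0, 0], [1, 0.5, 0], 15]
    - [[0, 0, 0], [1.5, 0.5, 0], 15]
    - [[0, 0, 0], [1.5, 0.5, 0], 15]

```text
t: 7.4
ee_pos: [0.4375, -0.1961, 0.07]
eef_rot: [0.707, 0.0, 0.707, -0.0]
force: [0.2, 0.2, -3.7]
grip_width: 0.0205
```

carry_out:
  series:
    - [[0, 0, 0], [0.5, 0, 0], 15]
    - [[0, 0, 0], [1, 0, 0], 15]
    - [[0, 0, 0], [1, 0, 0], 15]

```text
t: 7.65
ee_pos: [0.4375, -0.1962, 0.0696]
eef_rot: [0.707, 0.0, 0.707, -0.0]
force: [-3.5, 1.5, 6.8]
grip_width: 0.0208
```

Contact, as expected. I'll release and rise. The jaws must open slowly and symmetrically.

carry_out:
  series:
    - [[0, 0, 0], [0, 0, 0], 30]
    - [[0, 0, 0], [0, 0, 0], 50]
    - [[0, 0, 0], [0, 0, 0], 50]
    - [[0, 0, 0], [-2, 0, 0], 60]
    - [[0, 0, 0], [-10, 0, 0], 60]
    - [[0, 0, 0], [-30, 0, 0], 60]
    - [[0, 0, 0], [-60, 0, 0], 70]
    - [[0, 0, 0], [-95, 0, 0], 85]
    - [[0, 0, 0], [-130, 0, 0], 85]
    - [[0, 0, 0], [-130, 0, 0], 85]

```text
t: 8.48
ee_pos: [0.4409, -0.1976, 0.2058]
eef_rot: [0.71, -0.001, 0.704, -0.002]
force: [2.1, -0.7, 0.2]
grip_width: 0.085
```

```bash
python3 go.py 0.632 0.169 0.2 0; python3 - <<'E'
from h import *
c=cam("wrist");cv2.imwrite("pics/w4.png",c["f"]);np.savez("pics/w4.npz",**c)
print(proj(c,(.4374,-.1958,.094)),proj(c,(.4374,-.1958,.006)),proj(c,(.4417,-.3115,.006)))
E
```

```text
t 8.4833 pos [ 0.4409 -0.1976  0.2058] q [-0.42  0.16  1.96 -0.    1.01 -0.42] w 0.085
turn [-0.01  0.53  0.24] shift mm [  6.  366.6 191. ]
[270.90186108 196.9134964 ] [271.29473525 168.95031884] [275.72788206 276.55745015]
```

View pics/w4.png

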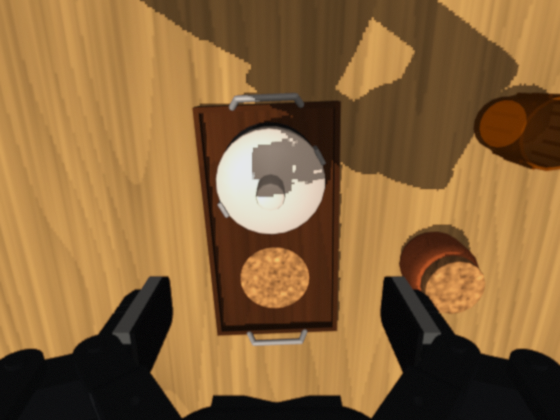

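Bowl upright, with its knob at (270,197) over the predicted pad centre; the cork pad at (275,277) also matches. On to the green cup.

carry_out:
  series:
    - [[0, 0, 0], [0, 20, 11], 85]
    - [[0, 0, 0], [0, 52, 28], 85]
    - [[0, 0, 0], [0, 85, 45], 85]
    - [[0, 0, 0], [0, 120, 64], 85]
    - [[0, 0, 0], [0, 155, 82], 85]
    - [[0, 0, 0], [0, 190, 101], 85]
    - [[0, 0, 0], [0, 225, 120], 85]
    - [[0, 0, 0], [0, 260, 138], 85]
    - [[0, 0, 0], [0, 295, 157], 85]
    - [[0, 0, 0], [0, 328, 174], 85]
    - [[0, 0, 0], [0, 350, 186], 85]
    - [[0, 0, 0], [0, 362, 192.5], 85]
    - [[0, 0, 0], [0, 365.5, 194.5], 85]
    - [[0, 0, 0], [0, 365.5, 194.5], 85]
    - [[0, 0, 0], [0, 365.5, 194.5], 85]

```text
t: 9.78
ee_pos: [0.6313, 0.1681, 0.1985]
eef_rot: [0.707, -0.0, 0.708, -0.0]
force: [-0.4, 0.2, -0.8]
grip_width: 0.085
```

```bash
python3 go.py 0.632 0.1695 0.031 0; python3 - <<'E'
from h import *
c=cam("wrist");cv2.imwrite("pics/w5.png",c["f"])
m,b=blobs(c["f"],(50,90,20),(90,255,255),200);print(b)
print(proj(c,(.632,.1695,.075)),proj(c,(.632,.1695,.004)))
E
```

```text
t 9.7833 pos [0.6313 0.1681 0.1985] q [ 0.26  0.43  1.6  -0.    1.12  0.26] w 0.085
turn [-0.03 -0.08  0.05] shift mm [167.5   1.5   1. ]
[((np.float64(276.7), np.float64(189.0)), (241, 148, 73, 80, 4510))]
[278.25825182 193.28543232] [277.94308861 171.3703388 ]
```

View pics/w5.png

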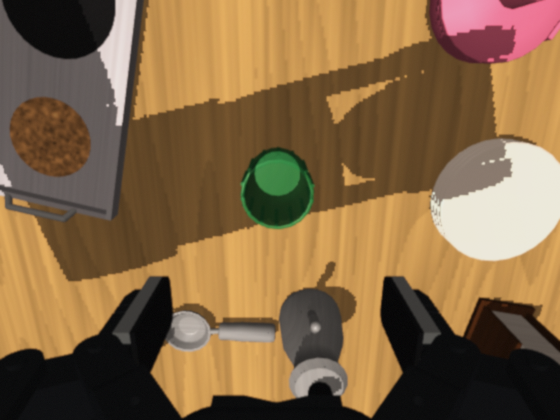

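carry_out:
  series:
    - [[0, 0, 0], [15, 1, 0], 85]
    - [[0, 0, 0], [40, 1.7, 0], 85]
    - [[0, 0, 0], [70, 1.7, 0.3], 85]
    - [[0, 0, 0], [100, 1.7, 0.3], 85]
    - [[0, 0, 0], [128, 1.7, 0.3], 85]
    - [[0, 0, 0], [150, 1.7, 0.3], 85]
    - [[0, 0, 0], [162, 1.7, 0.3], 85]
    - [[0, 0, 0], [167, 1.7, 0.3], 85]
    - [[0, 0, 0], [167, 1.7, 0.3], 85]
    - [[0, 0, 0], [167, 1.7, 0.3], 50]
    - [[0, 0, 0], [167, 1.7, 0.3], 50]
    - [[0, 0, 0], [167, 1.7, 0.3], 50]
    - [[0, 0, 0], [167, 1.7, 0.3], 50]
    - [[0, 0, 0], [167, 1.7, 0.3], 50]
    - [[0, 0, 0], [167, 1.7, 0.3], 50]
  newtons: 30

```text
t: 11.08
ee_pos: [0.6334, 0.1713, 0.0337]
eef_rot: [0.708, 0.0, 0.706, 0.0]
force: [-1.7, -0.4, 7.2]
grip_width: 0.0542
```

carry_out:
  series:
    - [[0, 0, 0], [-5, 0, 0], 50]
    - [[0, 0, 0], [-15, 0, 0], 50]
    - [[0, 0, 0], [-32, 0, 0], 50]
    - [[0, 0, 0], [-55, 0, 0], 50]
    - [[0, 0, 0], [-80, 0, 0], 50]
    - [[0, 0, 0], [-105, 0, 0], 50]
    - [[0, 0, 0], [-130, 0, 0], 50]
    - [[0, 0, 0], [-152, 0, 0], 50]
    - [[0, 0, 0], [-166, 0, 0], 50]
    - [[0, 0, 0], [-172, 0, 0], 50]
    - [[0, 0, 0], [-172, 0, 0], 50]
    - [[0, 0, 0], [-172, 0, 0], 50]

```text
t: 12.08
ee_pos: [0.632, 0.171, 0.2038]
eef_rot: [0.707, 0.0, 0.707, -0.0]
force: [-0.5, -1.1, -2.7]
grip_width: 0.0541
```

```bash
python3 go.py 0.4417 -0.3115 0.205 0; python3 - <<'E'
from h import *
c=cam("wrist");cv2.imwrite("pics/w6.png",c["f"])
E
```

```text
t 12.0833 pos [0.632  0.171  0.2038] q [ 0.26  0.42  1.59 -0.    1.13  0.26] w 0.0541
turn [-0.01 -0.01  0.  ] shift mm [  -1.1 -482.5 -190.3]
```

View pics/w6.png

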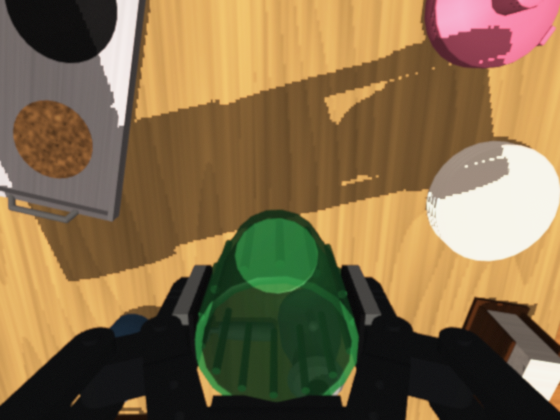

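```bash
python3 - <<'E'
from h import *
c=cam("wrist");p=np.array(get_state()["ee_pos"])
print(proj(c,p+[0,0,.041]),proj(c,p+[0,0,-.0337]),proj(c,p+[0,0,-.029]))
print((plane(c,(277,254),p[2]-.029)-p).round(4),(plane(c,(276.5,341),p[2]+.041)-p).round(4))
E
```

```text
[277.71602328 339.65157554] [277.3355228  245.08179437] [277.35106594 248.94489416]
[-0.0002 -0.0029 -0.029 ] [-0.0004 -0.0005  0.041 ]
```

carry_out:
  series:
    - [[0, 0, 0], [0, -8, -3], 50]
    - [[0, 0, 0], [0, -25, -10], 50]
    - [[0, 0, 0], [0, -52, -20.5], 50]
    - [[0, 0, 0], [0, -85, -33.5], 50]
    - [[0, 0, 0], [0, -118, -46.5], 50]
    - [[0, 0, 0], [0, -151, -59.5], 50]
    - [[0, 0, 0], [0, -184, -72.5], 50]
    - [[0, 0, 0], [0, -217, -85.5], 50]
    - [[0, 0, 0], [0, -250, -98.5], 50]
    - [[0, 0, 0], [0, -283, -111.5], 50]
    - [[0, 0, 0], [0, -316, -124.5], 50]
    - [[0, 0, 0], [0, -349, -137.5], 50]
    - [[0, 0, 0], [0, -382, -150.5], 50]
    - [[0, 0, 0], [0, -413, -163], 50]
    - [[0, 0, 0], [0, -442, -174.5], 50]
    - [[0, 0, 0], [0, -463, -182.5], 50]
    - [[0, 0, 0], [0, -476, -187.5], 50]
    - [[0, 0, 0], [0, -481.5, -190], 50]
    - [[0, 0, 0], [0, -481.5, -190], 50]
    - [[0, 0, 0], [0, -481.5, -190], 50]

```text
t: 13.85
ee_pos: [0.4419, -0.3099, 0.2035]
eef_rot: [0.707, 0.001, 0.707, 0.0]
force: [-0.2, 0.7, -2.0]
grip_width: 0.0545
```

```bash
python3 go.py 0.4417 -0.3115 0.04 0; python3 - <<'E'
from h import *
c=cam("wrist");cv2.imwrite("pics/w7.png",c["f"])
E
```

```text
t 13.85 pos [ 0.4419 -0.3099  0.2035] q [-0.61  0.25  1.84  0.    1.05 -0.61] w 0.0545
turn [-0.05 -0.04 -0.05] shift mm [ 1.635e+02 -1.700e+00 -1.000e-01]
```

View pics/w7.png

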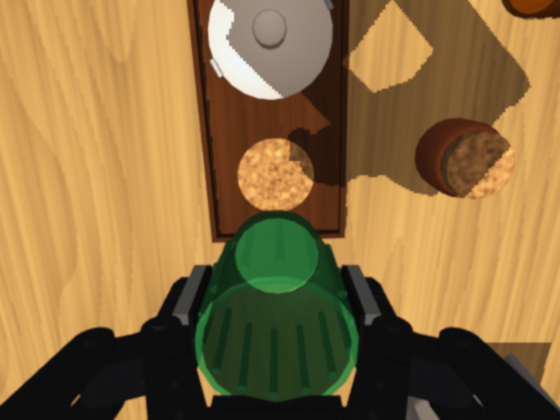

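carry_out:
  series:
    - [[0, 0, 0], [8, 0, 0], 50]
    - [[0, 0, 0], [26, 0, 0], 50]
    - [[0, 0, 0], [52, 0, 0], 50]
    - [[0, 0, 0], [80, 0, 0], 50]
    - [[0, 0, 0], [106, -0.5, 0], 50]
    - [[0, 0, 0], [130, -0.5, 0], 50]
    - [[0, 0, 0], [146, -0.5, 0], 50]
    - [[0, 0, 0], [154, -0.5, 0], 50]
    - [[0, 0, 0], [158, -0.5, 0], 50]
    - [[0, 0, 0], [160, -0.5, 0], 50]
    - [[0, 0, 0], [160, -0.5, 0], 50]
    - [[0, 0, 0], [160, -0.5, 0], 50]

```text
t: 14.9
ee_pos: [0.443, -0.3112, 0.0449]
eef_rot: [0.708, -0.0, 0.707, -0.0]
force: [0.4, -0.1, -2.2]
grip_width: 0.0544
```

```bash
python3 go.py 0.4417 -0.3115 0.04 0
```

```text
t 14.9 pos [ 0.443  -0.3112  0.0449] q [-0.62  0.48  1.95 -0.    0.71 -0.62] w 0.0544
turn [0.   0.07 0.05] shift mm [ 4.9 -0.3 -1.3]
```

carry_out:
  series:
    - [[0, 0, 0], [1, 0, -0.3], 50]
    - [[0, 0, 0], [2, 0, -0.3], 50]
    - [[0, 0, 0], [2.5, 0, -0.3], 50]
    - [[0, 0, 0], [3, 0, -0.3], 50]
    - [[0, 0, 0], [3, 0, -0.3], 50]

```text
t: 15.32
ee_pos: [0.442, -0.3109, 0.0411]
eef_rot: [0.707, 0.0, 0.707, -0.0]
force: [0.3, -0.1, -1.5]
grip_width: 0.0547
```

carry_out:
  series:
    - [[0, 0, 0], [0.5, 0, 0], 50]
    - [[0, 0, 0], [1, 0, 0], 50]
    - [[0, 0, 0], [1, 0, 0], 50]

```text
t: 15.57
ee_pos: [0.442, -0.3109, 0.0399]
eef_rot: [0.707, 0.0, 0.707, -0.0]
force: [-0.7, -0.8, -1.1]
grip_width: 0.0541
```

carry_out:
  series:
    - [[0, 0, 0], [0.5, 0, 0], 50]
    - [[0, 0, 0], [1, 0, 0], 50]
    - [[0, 0, 0], [1, 0, 0], 50]

```text
t: 15.82
ee_pos: [0.442, -0.3109, 0.0397]
eef_rot: [0.707, 0.0, 0.707, -0.0]
force: [-2.8, 1.4, 9.4]
grip_width: 0.0541
```

carry_out:
  series:
    - [[0, 0, 0], [0, 0, 0], 60]
    - [[0, 0, 0], [0, 0, 0], 70]
    - [[0, 0, 0], [0, 0, 0], 85]
    - [[0, 0, 0], [0, 0, 0], 85]
    - [[0, 0, 0], [0, 0, 0], 85]
    - [[0, 0, 0], [-8, 0, 0], 85]
    - [[0, 0, 0], [-28, 0, 0], 85]
    - [[0, 0, 0], [-58, 0, 0], 85]
    - [[0, 0, 0], [-92, 0, 0], 85]
    - [[0, 0, 0], [-128, 0, 0], 85]
    - [[0, 0, 0], [-152, 0, 0], 85]
    - [[0, 0, 0], [-160, 0, 0], 85]
    - [[0, 0, 0], [-160, 0, 0], 85]
    - [[0, 0, 0], [-160, 0, 0], 85]

```text
t: 16.98
ee_pos: [0.4417, -0.3107, 0.1988]
eef_rot: [0.707, 0.0, 0.707, -0.0]
force: [-0.5, -0.2, -0.1]
grip_width: 0.0849
```

```bash
python3 go.py 0.651 -0.1495 0.20 0; python3 - <<'E'
from h import *
c=cam("wrist");cv2.imwrite("pics/w8.png",c["f"])
print(proj(c,(.4417,-.3115,.081)),proj(c,(.4417,-.3115,.006)),proj(c,(.4374,-.1958,.094)))
E
```

```text
t 16.9833 pos [ 0.4417 -0.3107  0.1988] q [-0.62  0.26  1.85  0.    1.04 -0.62] w 0.0849
turn [-0.01  0.01  0.  ] shift mm [ -1.2 161.3 209.2]
[277.01012307 198.37777206] [276.81721678 174.17287942] [270.3378222   23.49621282]
```

View pics/w8.png

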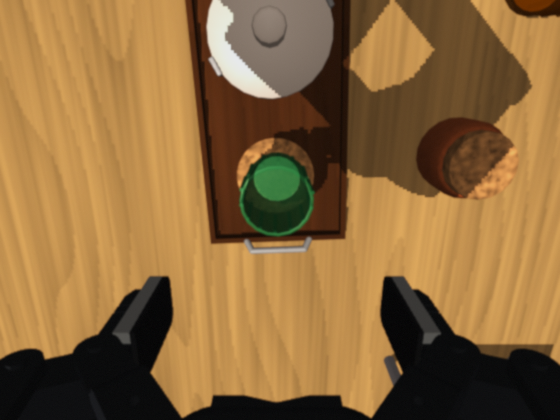

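Green cup stands centred at (276,199). Now amber.

carry_out:
  series:
    - [[0, 0, 0], [0, 10, 13], 85]
    - [[0, 0, 0], [0, 28, 36], 85]
    - [[0, 0, 0], [0, 50, 65], 85]
    - [[0, 0, 0], [0, 72, 94], 85]
    - [[0, 0, 0], [0, 95, 123], 85]
    - [[0, 0, 0], [0, 118, 152], 85]
    - [[0, 0, 0], [0, 138, 179], 85]
    - [[0, 0, 0], [0, 152, 198], 85]
    - [[0, 0, 0], [0, 160, 207], 85]
    - [[0, 0, 0], [0, 161.3, 209.2], 85]
    - [[0, 0, 0], [0, 161.3, 209.2], 85]
    - [[0, 0, 0], [0, 161.3, 209.2], 85]

```text
t: 18.03
ee_pos: [0.6498, -0.1503, 0.198]
eef_rot: [0.706, 0.0, 0.708, -0.0]
force: [0.1, 0.3, 0.2]
grip_width: 0.0854
```

```bash
python3 go.py 0.651 -0.1495 0.031 0; python3 - <<'E'
from h import *
c=cam("wrist");cv2.imwrite("pics/w9.png",c["f"])
print(proj(c,(.651,-.1495,.075)),proj(c,(.651,-.1495,.004)),blobs(c["f"],(5,190,20),(20,255,255),300)[1])
E
```

```text
t 18.0333 pos [ 0.6498 -0.1503  0.198 ] q [-0.23  0.45  1.57 -0.    1.13 -0.23] w 0.0854
turn [-0.03 -0.13 -0.  ] shift mm [167.    0.8   1.6]
[279.02578083 194.26205481] [278.62835021 172.19992638] [((np.float64(519.2), np.float64(56.3)), (468, 0, 92, 136, 2993)), ((np.float64(277.8), np.float64(193.2)), (241, 152, 74, 82, 4607)), ((np.float64(78.5), np.float64(238.2)), (0, 156, 134, 179, 6996)), ((np.float64(509.2), np.float64(240.0)), (479, 215, 60, 50, 2200)), ((np.float64(474.2), np.float64(301.6)), (448, 277, 54, 51, 2049)), ((np.float64(230.8), np.float64(301.0)), (194, 280, 67, 60, 1833)), ((np.float64(487.8), np.float64(345.1)), (467, 332, 40, 27, 502))]
```

View pics/w9.png

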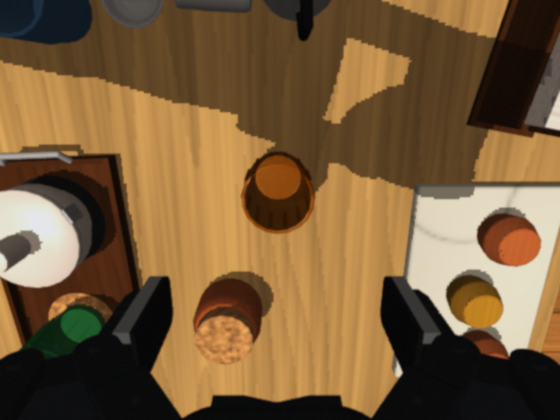

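Amber cup at (278,196), nicely under the tool.

carry_out:
  series:
    - [[0, 0, 0], [15, 0, 0.5], 85]
    - [[0, 0, 0], [40, 0, 0.5], 85]
    - [[0, 0, 0], [70, 0, 0.5], 85]
    - [[0, 0, 0], [100, 0, 0.5], 85]
    - [[0, 0, 0], [128, 0, 0.5], 85]
    - [[0, 0, 0], [150, 0, 0.5], 85]
    - [[0, 0, 0], [162, 0, 0.5], 85]
    - [[0, 0, 0], [167, 0, 0.5], 85]
    - [[0, 0, 0], [167, 0, 0.5], 85]
    - [[0, 0, 0], [167, 0, 0.5], 50]
    - [[0, 0, 0], [167, 0, 0.5], 50]
    - [[0, 0, 0], [167, 0, 0.5], 50]
    - [[0, 0, 0], [167, 0, 0.5], 50]
    - [[0, 0, 0], [167, 0, 0.5], 50]
    - [[0, 0, 0], [167, 0, 0.5], 50]
  newtons: 30

```text
t: 19.33
ee_pos: [0.6528, -0.15, 0.0339]
eef_rot: [0.708, -0.0, 0.706, -0.0]
force: [-1.8, -1.2, 6.3]
grip_width: 0.056
```

carry_out:
  series:
    - [[0, 0, 0], [-5, 0, 0], 50]
    - [[0, 0, 0], [-15, 0, 0], 50]
    - [[0, 0, 0], [-32, 0, 0], 50]
    - [[0, 0, 0], [-55, 0, 0], 50]
    - [[0, 0, 0], [-80, 0, 0], 50]
    - [[0, 0, 0], [-105, 0, 0], 50]
    - [[0, 0, 0], [-130, 0, 0], 50]
    - [[0, 0, 0], [-155, 0, 0], 50]
    - [[0, 0, 0], [-176, 0, 0], 50]
    - [[0, 0, 0], [-188, 0, 0], 50]
    - [[0, 0, 0], [-192, 0, 0], 50]
    - [[0, 0, 0], [-192, 0, 0], 50]
    - [[0, 0, 0], [-192, 0, 0], 50]

```text
t: 20.42
ee_pos: [0.6511, -0.1494, 0.223]
eef_rot: [0.707, 0.0, 0.708, 0.0]
force: [0.0, 0.3, -1.6]
grip_width: 0.056
```

```bash
python3 go.py 0.427 0.204 0.22 0; python3 - <<'E'
from h import *
c=cam("wrist");cv2.imwrite("pics/w10.png",c["f"])
p=np.array(get_state()["ee_pos"])
print(proj(c,p+[0,0,.041]))
E
```

```text
t 20.4167 pos [ 0.6511 -0.1494  0.223 ] q [-0.23  0.43  1.54  0.    1.17 -0.23] w 0.056
turn [-0.01 -0.07 -0.02] shift mm [   3.4  353.4 -224.2]
[277.21122197 338.88564916]
```

View pics/w10.png

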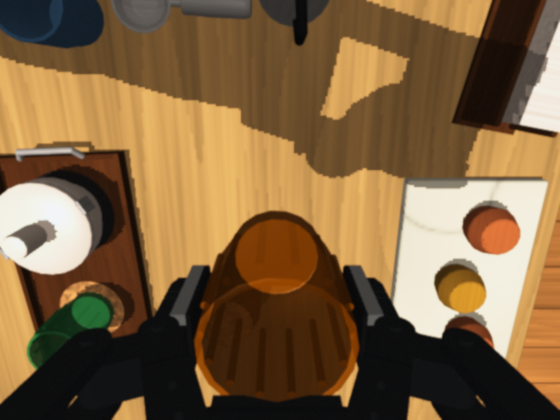

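carry_out:
  series:
    - [[0, 0, 0], [0, 6, -4], 50]
    - [[0, 0, 0], [0, 20, -12.5], 50]
    - [[0, 0, 0], [0, 42, -26.5], 50]
    - [[0, 0, 0], [0, 68, -43], 50]
    - [[0, 0, 0], [0, 95, -60], 50]
    - [[0, 0, 0], [0, 122, -77.5], 50]
    - [[0, 0, 0], [0, 149, -94.5], 50]
    - [[0, 0, 0], [0, 176, -111.5], 50]
    - [[0, 0, 0], [0, 203, -129], 50]
    - [[0, 0, 0], [0, 230, -146], 50]
    - [[0, 0, 0], [0, 257, -163], 50]
    - [[0, 0, 0], [0, 284, -180], 50]
    - [[0, 0, 0], [0, 309, -196], 50]
    - [[0, 0, 0], [0, 330, -209.5], 50]
    - [[0, 0, 0], [0, 344, -218.5], 50]
    - [[0, 0, 0], [0, 351, -223], 50]
    - [[0, 0, 0], [0, 353.4, -224.2], 50]
    - [[0, 0, 0], [0, 353.4, -224.2], 50]
    - [[0, 0, 0], [0, 353.4, -224.2], 50]

```text
t: 22.05
ee_pos: [0.4278, 0.2033, 0.2237]
eef_rot: [0.707, -0.0, 0.707, -0.0]
force: [-0.6, -0.7, -1.6]
grip_width: 0.0557
```

```bash
python3 go.py 0.427 0.204 0.04 0; python3 - <<'E'
from h import *
c=cam("wrist");cv2.imwrite("pics/w11.png",c["f"])
t=cam("top");print(proj(c,(.427,.204,.006)),proj(c,(.4557,.3162,.006)),blobs(c["f"],(0,0,0),(179,120,45),800)[1])
E
```

```text
t 22.05 pos [0.4278 0.2033 0.2237] q [ 0.44  0.12  1.95 -0.    1.06  0.44] w 0.0557
turn [-0.01 -0.01  0.03] shift mm [183.7   0.8  -0.8]
[276.05524349 166.6200733 ] [308.03656108  44.47536353] [((np.float64(306.1), np.float64(46.8)), (257, 0, 99, 99, 8004)), ((np.float64(277.8), np.float64(374.7)), (0, 266, 560, 154, 34082))]
```

View pics/w11.png

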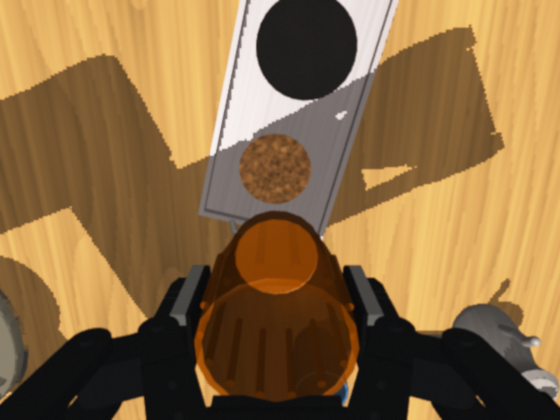

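Cork pad at (275,168) agrees with the prediction within about 1 mm. Lowering.

carry_out:
  series:
    - [[0, 0, 0], [8, 0, 0], 50]
    - [[0, 0, 0], [26, 0, -0.5], 50]
    - [[0, 0, 0], [52, 0, -0.8], 50]
    - [[0, 0, 0], [80, 0, -0.8], 50]
    - [[0, 0, 0], [108, 0, -0.8], 50]
    - [[0, 0, 0], [134, 0, -0.8], 50]
    - [[0, 0, 0], [156, 0, -0.8], 50]
    - [[0, 0, 0], [170, 0, -0.8], 50]
    - [[0, 0, 0], [177, 0, -0.8], 50]
    - [[0, 0, 0], [180, 0, -0.8], 50]
    - [[0, 0, 0], [180.5, 0, -0.8], 50]
    - [[0, 0, 0], [180.5, 0, -0.8], 50]
    - [[0, 0, 0], [180.5, 0, -0.8], 50]

```text
t: 23.23
ee_pos: [0.4275, 0.204, 0.0443]
eef_rot: [0.708, 0.0, 0.707, 0.0]
force: [-0.8, -0.0, -1.5]
grip_width: 0.0556
```

```bash
python3 go.py 0.4267 0.2036 0.04 0
```

```text
t 23.2333 pos [0.4275 0.204  0.0443] q [ 0.44  0.4   2.09 -0.    0.64  0.44] w 0.0556
turn [-0.02  0.09 -0.04] shift mm [ 4.3 -0.4 -0.8]
```

carry_out:
  series:
    - [[0, 0, 0], [1, 0, 0], 50]
    - [[0, 0, 0], [1.5, 0, 0], 50]
    - [[0, 0, 0], [2, 0, 0], 50]
    - [[0, 0, 0], [2.5, 0, 0], 50]
    - [[0, 0, 0], [2.5, 0, 0], 50]

```text
t: 23.65
ee_pos: [0.4268, 0.2038, 0.041]
eef_rot: [0.707, 0.0, 0.707, -0.0]
force: [0.2, 0.2, -2.4]
grip_width: 0.0557
```

carry_out:
  series:
    - [[0, 0, 0], [0.5, 0, 0], 50]
    - [[0, 0, 0], [1, 0, 0], 50]
    - [[0, 0, 0], [1, 0, 0], 50]

```text
t: 23.9
ee_pos: [0.4268, 0.2038, 0.04]
eef_rot: [0.707, 0.0, 0.707, -0.0]
force: [0.4, 0.3, -0.5]
grip_width: 0.0557
```

carry_out:
  series:
    - [[0, 0, 0], [0.5, 0, 0], 50]
    - [[0, 0, 0], [1, 0, 0], 50]
    - [[0, 0, 0], [1, 0, 0], 50]

```text
t: 24.15
ee_pos: [0.4268, 0.2039, 0.0398]
eef_rot: [0.707, 0.0, 0.707, -0.0]
force: [-3.9, -1.9, 16.4]
grip_width: 0.0554
```

carry_out:
  series:
    - [[0, 0, 0], [-0.5, 0, 0], 50]
    - [[0, 0, 0], [-0.5, 0, 0], 60]
    - [[0, 0, 0], [-0.5, 0, 0], 70]
    - [[0, 0, 0], [-0.5, 0, 0], 85]
    - [[0, 0, 0], [-0.5, 0, 0], 85]
    - [[0, 0, 0], [-0.5, 0, 0], 85]
    - [[0, 0, 0], [-8, 0, 0], 85]
    - [[0, 0, 0], [-28, 0, 0], 85]
    - [[0, 0, 0], [-58, 0, 0], 85]
    - [[0, 0, 0], [-92, 0, 0], 85]
    - [[0, 0, 0], [-130, 0, 0], 85]
    - [[0, 0, 0], [-168, 0, 0], 85]
    - [[0, 0, 0], [-195, 0, 0], 85]
    - [[0, 0, 0], [-200, 0, 0], 85]
    - [[0, 0, 0], [-200, 0, 0], 85]
    - [[0, 0, 0], [-200, 0, 0], 85]

```text
t: 25.48
ee_pos: [0.4264, 0.2036, 0.2387]
eef_rot: [0.707, 0.0, 0.707, -0.0]
force: [-0.5, 0.0, -0.3]
grip_width: 0.0851
```

```bash
python3 go.py 0.6675 0.0138 0.24 0; python3 - <<'E'
from h import *
c=cam("wrist");cv2.imwrite("pics/w12.png",c["f"])
print(proj(c,(.4268,.2038,.081)),proj(c,(.427,.204,.006)))
s=cam("scene");cv2.imwrite("pics/s12.png",cv2.resize(s["f"][190:270,250:330],(600,600),interpolation=cv2.INTER_CUBIC))
E
```

```text
t 25.4833 pos [0.4264 0.2036 0.2387] q [ 0.44  0.1   1.94 -0.    1.1   0.44] w 0.0851
turn [-0.01 -0.01  0.  ] shift mm [  -1.3 -189.8  241.1]
[277.48430589 183.01070057] [277.42959992 163.85652961]
```

View pics/w12.png

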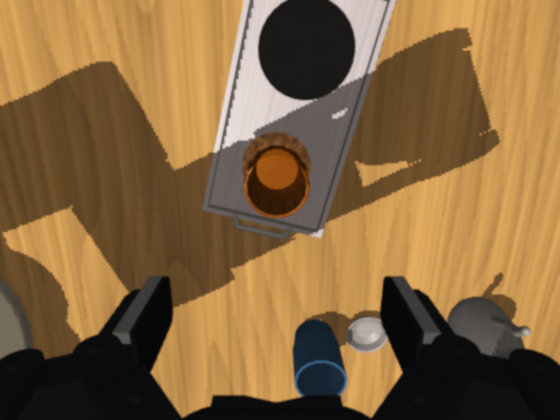

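View pics/s12.png

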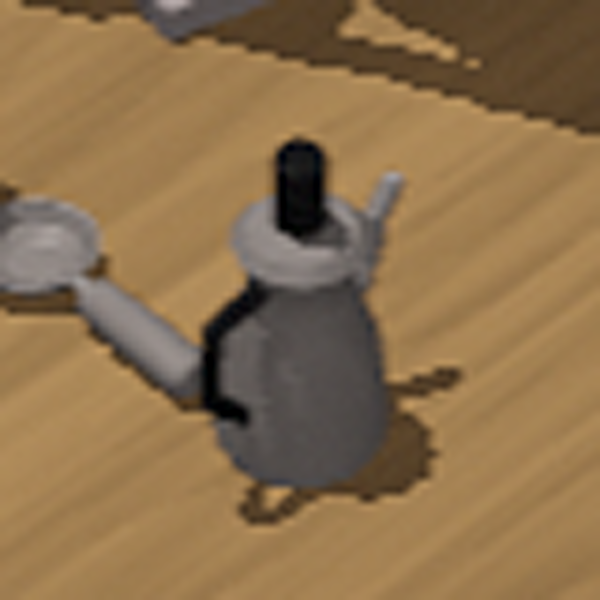

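Amber cup stands centred at (276,184). The pourer's black knob is clear; the spoon handle lies beside its foot. Next, the pourer.

carry_out:
  series:
    - [[0, 0, 0], [0, -10, 13], 85]
    - [[0, 0, 0], [0, -28, 36], 85]
    - [[0, 0, 0], [0, -50, 64], 85]
    - [[0, 0, 0], [0, -73, 93], 85]
    - [[0, 0, 0], [0, -96, 122], 85]
    - [[0, 0, 0], [0, -119, 151], 85]
    - [[0, 0, 0], [0, -142, 180], 85]
    - [[0, 0, 0], [0, -164, 208], 85]
    - [[0, 0, 0], [0, -180, 229], 85]
    - [[0, 0, 0], [0, -188, 239], 85]
    - [[0, 0, 0], [0, -189.8, 241.1], 85]
    - [[0, 0, 0], [0, -189.8, 241.1], 85]
    - [[0, 0, 0], [0, -189.8, 241.1], 85]

```text
t: 26.67
ee_pos: [0.6665, 0.0148, 0.238]
eef_rot: [0.706, 0.0, 0.708, 0.0]
force: [-0.1, -1.0, -0.7]
grip_width: 0.0854
```

```bash
python3 go.py 0.6675 0.0138 0.11 0; python3 - <<'E'
from h import *
c=cam("wrist");cv2.imwrite("pics/w13.png",c["f"]);np.savez("pics/w13.npz",**c)
print(proj(c,(.6675,.0138,.136)),proj(c,(.6675,.0138,.104)))
E
```

```text
t 26.6667 pos [0.6665 0.0148 0.238 ] q [0.02 0.41 1.53 0.   1.2  0.02] w 0.0854
turn [ 0.01 -0.13 -0.02] shift mm [128.   -1.    1.3]
[278.88916809 205.48815964] [278.69157603 192.43799789]
```

View pics/w13.png

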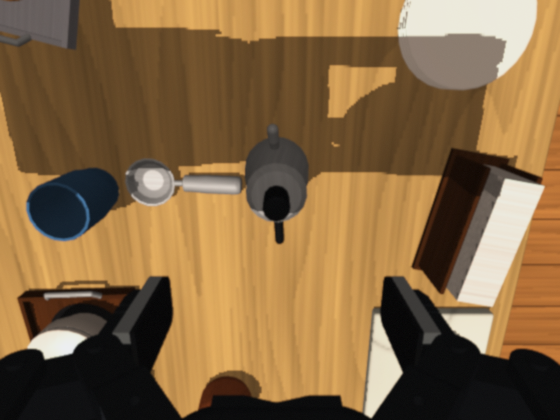

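Knob top at (277,206), on target. Descend and grip.

carry_out:
  series:
    - [[0, 0, 0], [20, 0, 0], 85]
    - [[0, 0, 0], [48, -0.5, 0], 85]
    - [[0, 0, 0], [76, -0.5, 0], 85]
    - [[0, 0, 0], [100, -0.5, 0], 85]
    - [[0, 0, 0], [117, -0.5, 0], 85]
    - [[0, 0, 0], [126, -0.5, 0], 85]
    - [[0, 0, 0], [128, -0.5, 0], 85]
    - [[0, 0, 0], [128, -0.5, 0], 85]
    - [[0, 0, 0], [128, -0.5, 0], 14]
    - [[0, 0, 0], [128, -0.5, 0], 14]
    - [[0, 0, 0], [128, -0.5, 0], 14]
    - [[0, 0, 0], [128, -0.5, 0], 14]
    - [[0, 0, 0], [128, -0.5, 0], 14]
    - [[0, 0, 0], [128, -0.5, 0], 14]
    - [[0, 0, 0], [128, -0.5, 0], 14]
    - [[0, 0, 0], [128, -0.5, 0], 14]
  newtons: 45

```text
t: 28.05
ee_pos: [0.6678, 0.0134, 0.1115]
eef_rot: [0.707, 0.0, 0.707, -0.0]
force: [-3.1, 0.1, 5.2]
grip_width: 0.0179
```

carry_out:
  series:
    - [[0, 0, 0], [-5, 0, 0], 14]
    - [[0, 0, 0], [-15, 0, 0], 14]
    - [[0, 0, 0], [-30, 0, 0], 14]
    - [[0, 0, 0], [-50, 0, 0], 14]
    - [[0, 0, 0], [-72, 0, 0], 14]
    - [[0, 0, 0], [-95, 0, 0], 14]
    - [[0, 0, 0], [-115, 0, 0], 14]
    - [[0, 0, 0], [-127, 0, 0], 14]
    - [[0, 0, 0], [-130, 0, 0], 14]
    - [[0, 0, 0], [-130, 0, 0], 14]
    - [[0, 0, 0], [-130, 0, 0], 14]

```text
t: 28.97
ee_pos: [0.6673, 0.0135, 0.2399]
eef_rot: [0.707, 0.0, 0.708, -0.0]
force: [0.1, 0.3, -3.0]
grip_width: 0.0189
```

```bash
python3 go.py 0.4555 0.316 0.24 0; python3 - <<'E'
from h import *
c=cam("wrist");cv2.imwrite("pics/w14.png",c["f"])
E
```

```text
t 28.9667 pos [0.6673 0.0135 0.2399] q [ 0.02  0.41  1.53 -0.    1.21  0.02] w 0.0189
turn [-0.01 -0.09  0.  ] shift mm [ 2.000e-01  3.025e+02 -2.118e+02]
```

View pics/w14.png

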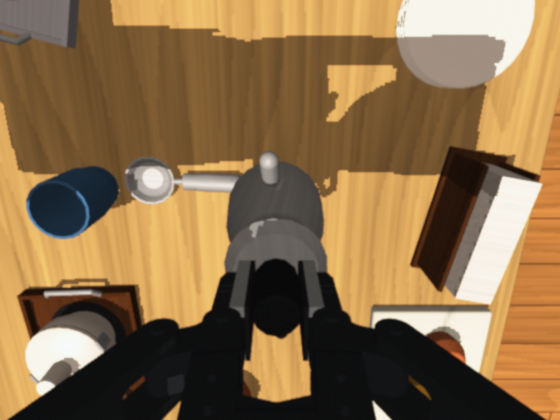

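carry_out:
  series:
    - [[0, 0, 0], [0, 4, -3], 14]
    - [[0, 0, 0], [0, 13, -9], 14]
    - [[0, 0, 0], [0, 27, -19], 14]
    - [[0, 0, 0], [0, 45, -31.5], 14]
    - [[0, 0, 0], [0, 66, -46], 14]
    - [[0, 0, 0], [0, 88, -61.5], 14]
    - [[0, 0, 0], [0, 110, -77], 14]
    - [[0, 0, 0], [0, 132, -92.5], 14]
    - [[0, 0, 0], [0, 154, -108], 14]
    - [[0, 0, 0], [0, 176, -123], 14]
    - [[0, 0, 0], [0, 198, -138.5], 14]
    - [[0, 0, 0], [0, 220, -154], 14]
    - [[0, 0, 0], [0, 241, -168.5], 14]
    - [[0, 0, 0], [0, 260, -182], 14]
    - [[0, 0, 0], [0, 276, -193], 14]
    - [[0, 0, 0], [0, 289, -202.3], 14]
    - [[0, 0, 0], [0, 298, -208.5], 14]
    - [[0, 0, 0], [0, 302, -211.4], 14]
    - [[0, 0, 0], [0, 302.5, -211.8], 14]
    - [[0, 0, 0], [0, 302.5, -211.8], 14]

```text
t: 30.68
ee_pos: [0.4559, 0.3159, 0.2409]
eef_rot: [0.707, -0.0, 0.707, 0.0]
force: [-0.9, -0.6, -1.8]
grip_width: 0.0184
```

```bash
python3 go.py 0.4555 0.316 0.1175 0; python3 - <<'E'
from h import *
c=cam("wrist");cv2.imwrite("pics/w15.png",c["f"]);print(proj(c,(.4555,.316,.006)))
s=cam("scene");cv2.imwrite("pics/s15.png",cv2.resize(s["f"][60:220,220:400],(720,640)[:2] if 0 else (675,600),interpolation=cv2.INTER_CUBIC))
E
```

```text
t 30.6833 pos [0.4559 0.3159 0.2409] q [ 0.6   0.23  1.77 -0.    1.13  0.6 ] w 0.0184
turn [0.02 0.   0.02] shift mm [ 1.234e+02  1.000e-01 -4.000e-01]
[276.42413842 163.64259765]
```

View pics/w15.png

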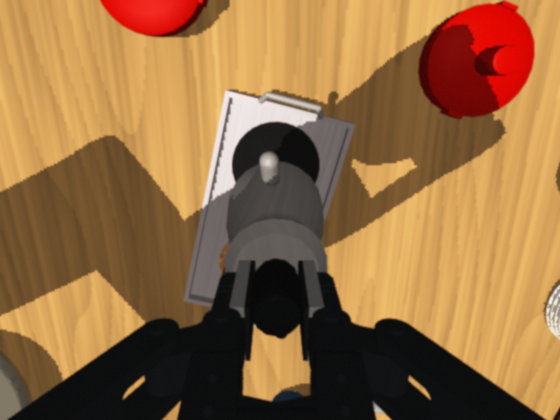

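View pics/s15.png

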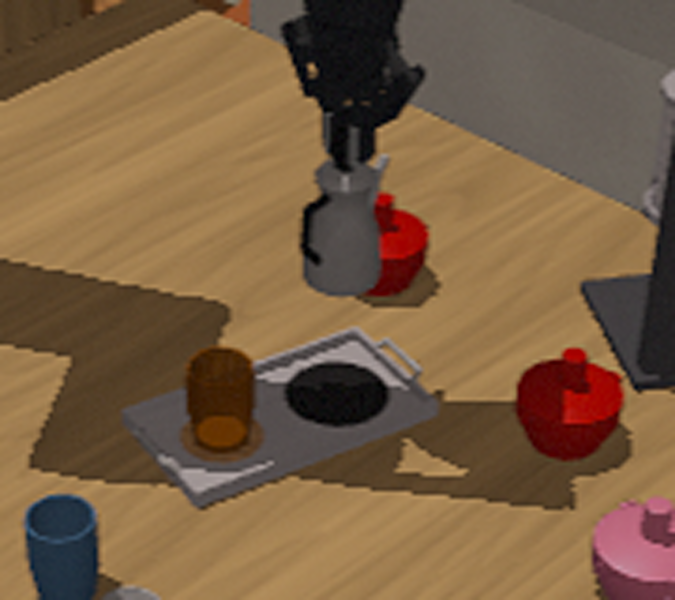

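Pourer hangs upright, pad centre at (276,165) as predicted. Lowering.

carry_out:
  series:
    - [[0, 0, 0], [6, 0, 0], 14]
    - [[0, 0, 0], [20, 0, 0], 14]
    - [[0, 0, 0], [40, 0, 0], 14]
    - [[0, 0, 0], [62, 0, 0], 14]
    - [[0, 0, 0], [82, 0, 0], 14]
    - [[0, 0, 0], [98, 0, 0], 14]
    - [[0, 0, 0], [109, 0, 0], 14]
    - [[0, 0, 0], [116, 0, 0], 14]
    - [[0, 0, 0], [119, 0, 0], 14]
    - [[0, 0, 0], [120, 0, 0], 14]
    - [[0, 0, 0], [120, 0, 0], 14]
    - [[0, 0, 0], [120, 0, 0], 14]

```text
t: 31.78
ee_pos: [0.4567, 0.3163, 0.1218]
eef_rot: [0.708, 0.0, 0.707, 0.0]
force: [0.7, 0.2, -2.5]
grip_width: 0.0184
```

carry_out:
  series:
    - [[0, 0, 0], [0.5, 0, 0], 14]
    - [[0, 0, 0], [1, 0, 0], 14]
    - [[0, 0, 0], [1.5, 0, 0], 14]
    - [[0, 0, 0], [1.5, 0, 0], 14]

```text
t: 32.12
ee_pos: [0.4562, 0.3161, 0.1196]
eef_rot: [0.707, 0.0, 0.707, 0.0]
force: [-0.2, 1.4, -2.9]
grip_width: 0.0187
```

carry_out:
  series:
    - [[0, 0, 0], [0.5, 0, 0], 14]
    - [[0, 0, 0], [1, 0, 0], 14]
    - [[0, 0, 0], [1, 0, 0], 14]

```text
t: 32.37
ee_pos: [0.456, 0.316, 0.1184]
eef_rot: [0.707, 0.0, 0.707, -0.0]
force: [-0.3, 0.0, -2.4]
grip_width: 0.0186
```

carry_out:
  series:
    - [[0, 0, 0], [0.5, 0, 0], 14]
    - [[0, 0, 0], [0.5, 0, 0], 14]

```text
t: 32.53
ee_pos: [0.456, 0.316, 0.1178]
eef_rot: [0.707, 0.0, 0.707, -0.0]
force: [-0.4, 0.0, -3.1]
grip_width: 0.018
```

carry_out:
  series:
    - [[0, 0, 0], [0.5, 0, 0], 14]
    - [[0, 0, 0], [0.5, 0, 0], 14]

```text
t: 32.7
ee_pos: [0.4562, 0.3161, 0.1175]
eef_rot: [0.707, 0.0, 0.707, -0.0]
force: [0.2, 0.5, -2.8]
grip_width: 0.0183
```

carry_out:
  series:
    - [[0, 0, 0], [0.5, 0, 0], 14]
    - [[0, 0, 0], [0.5, 0, 0], 14]

```text
t: 32.87
ee_pos: [0.4562, 0.3162, 0.1174]
eef_rot: [0.707, 0.0, 0.707, 0.0]
force: [-1.0, -0.6, 3.1]
grip_width: 0.0186
```

Contact. Release and rise.

carry_out:
  series:
    - [[0, 0, 0], [0, 0, 0], 25]
    - [[0, 0, 0], [0, 0, 0], 40]
    - [[0, 0, 0], [0, 0, 0], 50]
    - [[0, 0, 0], [0, 0, 0], 60]
    - [[0, 0, 0], [0, 0, 0], 60]
    - [[0, 0, 0], [-8, 0, 0], 60]
    - [[0, 0, 0], [-28, 0, 0], 60]
    - [[0, 0, 0], [-55, 0, 0], 70]
    - [[0, 0, 0], [-85, 0, 0], 85]
    - [[0, 0, 0], [-110, 0, 0], 85]
    - [[0, 0, 0], [-120, 0, 0], 85]
    - [[0, 0, 0], [-120, 0, 0], 85]
    - [[0, 0, 0], [-120, 0, 0], 85]

```text
t: 33.95
ee_pos: [0.456, 0.316, 0.2369]
eef_rot: [0.707, 0.0, 0.707, 0.0]
force: [-0.2, -0.8, -0.9]
grip_width: 0.0851
```

```bash
python3 - <<'E'
from h import *
c=cam("wrist");cv2.imwrite("pics/w16.png",c["f"]);print(proj(c,(.4555,.316,.142)),proj(c,(.4555,.316,.006)))
s=cam("scene");cv2.imwrite("pics/s16.png",cv2.resize(s["f"][110:310,90:410],(800,500),interpolation=cv2.INTER_CUBIC))
E
```

```text
[276.30132368 207.3953453 ] [276.17248437 164.643457  ]
```

View pics/w16.png

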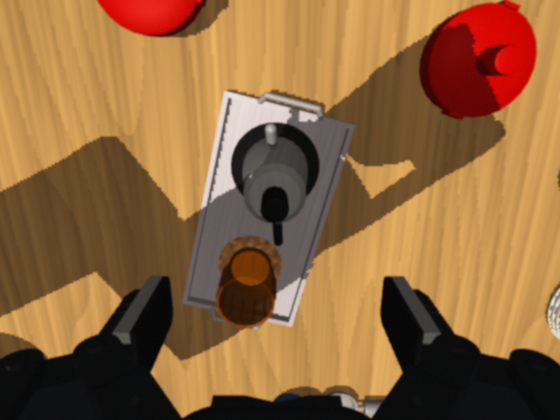

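View pics/s16.png

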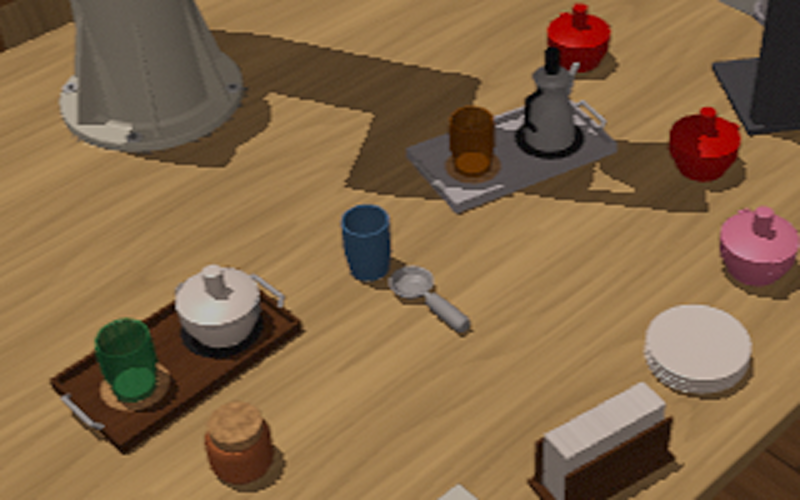

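All four things stand centred with pad visible around each foot, blue cup and jar unmoved, and the gripper clear. Handing in.

```bash
python3 -c "
from bench import *
print(finish_job())"
```

```text
the job is handed in; nothing more can be done
None
```

The job is done and handed in at about 34 s of robot time. I laid the things in the order asked:

1. The white date bowl, on the wood tray's black pad.
2. The green cup, on the wood tray's cork pad.
3. The amber cup, on the aluminium tray's cork pad.
4. The steel pourer, on the aluminium tray's black pad.

Each was lowered in roughly half-millimetre steps until the wrist force showed contact, then released.

**Final checks:** The last wrist and scene pictures show all four upright and let go, with pad visible around each foot. The blue cup and sugar jar look unmoved by eye; I did not measure them again. The gripper was open, with its tips about 95 mm above the pourer's knob.

**Disagreements:** The wrist camera and the fixed cameras differed by 1–2.5 mm on the pad and cup positions, so I aimed between them or at the fixed-camera value. That is well inside the pads' margins. The firmest set-down was the amber cup, at about 16 N.

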